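# Find the socket key that fits the paper press

## Task

The paper press is to be tightened, but only one of the three look-alike socket keys in the tray fits its hex nut: try them on the nut, gently, never pushing on the nut or press with more than 30 newtons. Stand each key that does not fit upright back in the tray, and finish while holding the one that fits, upright and pushed fully home over the nut, without letting go of it. Leave everything else where it is.

Things in the scene. Friction and masses are not known exactly. Their poses are not given: they have to be found in the camera images.
- key_a_mid (a point): steel socket key, 220 g, 76 mm tall, upright, open end down: hexagonal body 37 mm across flats, 30 mm high; round collar to 34 mm; above it a dark square adapter 20 x 20 mm (34 to 76 mm above the foot), the part to grip. Point: on its axis, 38 mm above the foot; z up; the square's sides face x and y, two flats of the socket face +x and -x.
- key_b_mid (a point): another socket key, outwardly just like key_a, point and axes too. All have an 18 mm deep hex socket in the foot, hidden from above. One key fits over the nut with 1.5 mm free on every side; the other two are clearly too small and stop on top of it. Which is which is not told: try them.
- key_c_mid (a point): the third socket key, outwardly just like key_a, point and axes too. The three keys change places in the tray from start to start.
- nut: steel hex nut, 24 mm across flats, 16 mm high, the top 5 mm tapering to a round 18 mm face; does not turn. Origin: on its axis at its underside, on its washer (50 mm across) 58 mm above the table; z up, two flats face +x and -x. Nut and washer sit on a spring: down 1 mm per 4 N, stop at 6 mm. A key fully home stands on the washer (its point 38 mm above this origin); one that does not fit stands on its top (54).
- press: paper press, fixed: two wooden boards 150 (x) x 270 (y) mm with red sheets between, top face 48 mm above the table. Origin: centre of its underside. The hex nut stands 105 mm along +y from the centre, a steel wing nut (top 32 mm above the board, wings 44 mm across) 105 mm along -y; coil springs lie under both.
- tray: low dark wooden tray, fixed, 130 (x) x 360 (y) mm outside, rim 14 mm high, walls and floor 6 mm thick. Origin: centre of its underside. The three keys stand in it in a row along y, 90 mm apart (near y = -100, -10 and +80 mm), the roll of tape near y = +140 mm.
- tape_mid (a point): small white roll of tape, 50 mm across, 18 mm high, lying in the tray with the keys; bystander; point at its centre
- weight_mid (a point): brass paperweight bar 30 x 90 x 16 mm lying on the press's top board; bystander; point at its centre
- phone_mid (a point): black phone 75 x 155 x 9 mm lying flat; bystander; point at its centre
- inkcase_mid (a point): flat black ink case 75 x 75 x 21 mm; bystander; point 10 mm above the table
- ink_mid (a point): black ink bottle, 56 mm across, 130 mm tall; bystander; point half-way up
- cup_mid (a point): white mug, 74 mm across, 85 mm tall; bystander; point half-way up
- brush_mid (a point): writing brush 240 mm long (handle 8 mm thick, grey bristles), lying along its x; bystander; point at its middle
Things that resemble listed ones, but are neither listed nor needed, are in the scene too. What is shaped like the part that bears key_a_mid but green is not meant.

How it is judged:
By the outcome, as a careful person would: the job done as asked, in the order asked, and still so for the second after the job is handed in, while the arm keeps its last pose, push and grip.
It also fails if it takes over 72 s, if anything falls off the work surface, if the arm or the gripper's body presses on something with over 40 N, if the wrist force passes 120 N, or if a joint passes its speed limit or range.

## Robot

A 7-joint arm with a two-finger parallel gripper is mounted at the origin on the work surface. World frame = base frame: x ahead of the robot, y to its left, z up, the work surface at z = 0. Lengths are in m, angles in degrees, forces in N, time in s.
With the tool pointing down it reaches from about 0.425 to 0.875 m from the base axis. Payload 4.7 kg.
Tool frame: the origin (TCP) lies at the very end of the fingers, on their centre line; the grasp point (between the pads) lies 19 mm behind it (env.grasp_offset is the distance from the TCP to the grasp point, in m); z points along the fingers, y is the line along which they close (so a half turn about z gives the same grasp; the last joint's range is limited). The gripper opens to 87 mm and grips with 3 to 60 N. Pads are 19 mm wide; open, the fingers measure 117 mm over their backs; the gripper's body (75 mm by 190 mm) begins 51 mm behind the grasp point.
Start: joints at [73.001, 18.392, -4.016, 83.108, 1.295, 78.541, -3.26], TCP at [0.199, -0.619, 0.223] pointing down, gripper open.
Joint ranges: [-163.93, 163.93], [-17.29, 119.83], [-79.2, 71.16], [3.27, 140.29], [-89.18, 269.18], [5.43, 117.66], [-154.24, 154.24]. Speed limits (degrees/s): [147.25, 147.25, 180, 180, 180, 180, 180].

## Interface

Orientations are given as [roll, pitch, yaw] about the fixed x, y, z axes, in that order (R = Rz(yaw) Ry(pitch) Rx(roll)).
In Python, from cell import env gives the robot as it stands. The module is installed in compiled form; this text tells all that it offers.
- The arm moves only by the tool drive_tool, never from a script. Its argument "moves" is one flat list of numbers, 5 for each row, row after row: the shift along the tool's x, y, z in units of 40 mm (1.0 is 40 mm), then the turn about the tool's z in units of 10 degrees (1.0 is 10 degrees), then the finger opening in mm, from 0 to 87. A call has 1 to 5 rows; each row is the pose to reach, as a shift and turn from the pose commanded when the call began, along the tool's axes at that moment; what a row does not reach only later rows make up. A row lasts 1/8 s, in which the tool goes at most 62.5 mm and 10.7 degrees, less where a joint would pass 70% of its speed; a pose out of reach is approached as far as the arm can. A call with a gripper value outside its range is refused whole. The fingers move at their own pace and stop on an object; "squeeze" is the grip in N (left out, the last holds). Time passes only in rows, so rows that repeat a pose let the fingers close. It gives the time, the measured TCP pose, the force, the opening and the grip force at its end, in the units of the state.
- env.get_obs(): the state, without advancing time (a new reading comes with each control period).
- env.read_camera(name): name is "scene" or "side" or "wrist"; returns (picture, depth): 480x640x3 uint8, red, green, blue; 480x640 float32, m along the optical axis (not along the pixel's ray), 0 where there is no reading.
- env.camera_model(name): a dict with "K" (3x3 intrinsics, pixels), "rvec" (rotation vector, rad) and "tvec" (3), from world to camera coordinates, as OpenCV has them; the wrist camera has in their place "tool_from_camera" (4x4, takes a point from camera to tool coordinates, whose origin is the TCP and whose axes are the flange's). Camera axes: x right, y down, z forward; pixel columns grow to the right and rows downward; lengths in m; the calibration is good to about 2 mm. A picture is of the moment at which its call begins: read the wrist's pose just before it. camera_model takes no time and is no camera call.
- env.sign_off(): hands the job in; it is judged then, once.
The state is a dict: "time_s": time; "qpos": joint angles; "joint_velocities": joint speeds; "effort": joint torques, N m; "tool_pos": TCP position; "tool_rot": TCP orientation; "force": force on the tool from outside, world axes, zero at the start; "wrist_torque": the same for the moment, N m; "grip_width": finger opening in m; "grasp_force": force on a finger pad.
Only numpy, scipy, OpenCV 4.12 (cv2) and the standard library are available. Lean on these libraries where they do the work, as an engineer would, in place of code of your own. Each camera call takes 0.05 s, during which the arm holds its last target. There are 200 camera calls.

## Working session

There is one attempt and no reset: what is moved stays moved. The work goes in short steps, Python scripts to look and compute and a tool call to move; the robot and the scene stay as the last step left them, time stands still between calls to the robot, and variables do not carry over. Pictures are saved under pics/ and viewed, at most 10 in all, crops included, and the job is handed in when it is done.

Besides the shell and the picture viewer there is one more tool, called after "Emit:" by a JSON object that holds its "fn" and its "kwargs", one argument or row to a line. drive_tool: Moves the arm, as the interface text tells. Its arguments: {"type":"object","properties":{"moves":{"type":"array","items":{"type":"number"}},"squeeze":{"type":"number"}},"required":["moves"]}

```bash
mkdir -p pics; cat > h.py <<'E'
from cell import env
import numpy as np, cv2
from scipy.spatial.transform import Rotation as R
def cam(n):
    o=env.get_obs(); im,d=env.read_camera(n); m=env.camera_model(n); return o,im,d,m
def world(o,m,d):
    h,w=d.shape; u,v=np.meshgrid(np.arange(w),np.arange(h)); K=np.array(m["K"])
    P=np.stack([(u-K[0,2])/K[0,0]*d,(v-K[1,2])/K[1,1]*d,d],-1)
    if "rvec" in m:
        r=cv2.Rodrigues(np.array(m["rvec"],float))[0]; return (P-np.array(m["tvec"]).ravel())@r
    T=np.array(m["tool_from_camera"]); P=P@T[:3,:3].T+T[:3,3]
    r=R.from_euler('xyz',o["tool_rot"],degrees=True).as_matrix()
    return P@r.T+np.array(o["tool_pos"])
E
python3 - <<'E'
from h import *
for n in("scene","side"):
    o,im,d,m=cam(n); cv2.imwrite(f"pics/{n}.png",im[...,::-1]); np.savez(f"{n}.npz",im=im,W=world(o,m,d),d=d)
print(o)
E
```

```text
{'time_s': 0.05, 'qpos': array([73.00025   , 18.43724197, -4.01670638, 83.17541732,  1.29582894,
       78.54181302, -3.25922097]), 'joint_velocities': array([-0.0429773 , -0.13085248, -0.009664  , -0.07571057, -0.09256945,
       -0.01815664,  0.00437559]), 'effort': array([ 7.60779199e-05, -4.92995238e+01, -4.06010281e-01, -3.13706410e+01,
       -6.41821744e-02,  3.97777639e-02,  7.04341119e-05]), 'tool_pos': array([ 0.19856965, -0.61833365,  0.22147778]), 'tool_rot': array([-1.79890825e+02,  6.31204514e-03,  1.78115764e+01]), 'force': array([-0.64384558, -0.48817464, -0.31106668]), 'wrist_torque': array([-0.00203815,  0.08103418, -0.02174227]), 'grasp_force': 0.0, 'grip_width': 0.08700200987565118}
```

View pics/scene.png

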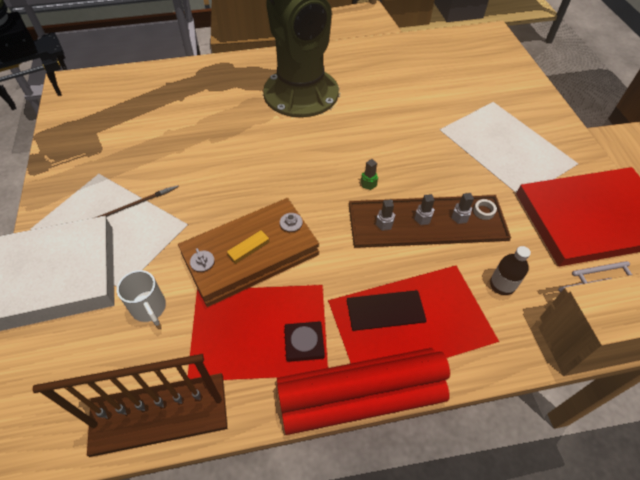

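View pics/side.png

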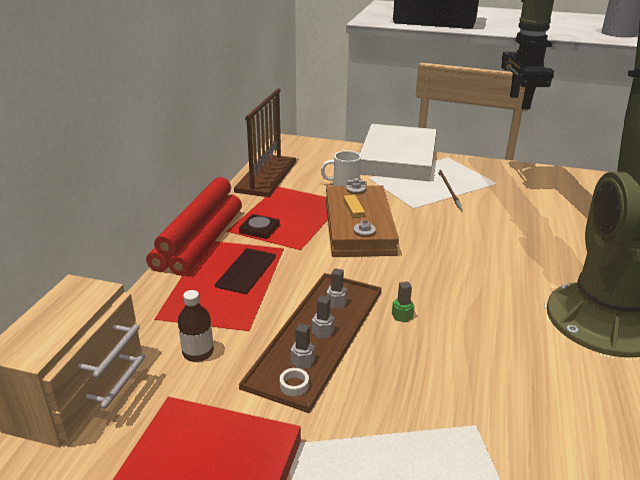

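In the scene picture there are four look-alikes of the keys. Grey keys stand in the dark tray at (386,213), (426,208) and (463,207), and the green decoy stands outside it at (370,173). The hex nut is at (291,221), on the press end nearest the tray. The wing nut at (202,260) isn't wanted. I choose the three grey ones in the tray.

```bash
python3 - <<'E'
from h import *
def box(P,lab):
    r=cv2.minAreaRect(P[:,:2].astype(np.float32)*1000); print(lab,len(P),np.round(np.median(P,0),4),[np.round(x,1) for x in r])
S=np.load("scene.npz"); D=np.load("side.npz")
for n,px in(("scene",[(386,213),(426,208),(463,207),(291,221),(202,260),(370,173),(428,222),(250,246)]),("side",[(338,280),(322,310),(302,340),(364,228)])):
    W=np.load(n+".npz")["W"]
    for u,v in px: print(n,u,v,np.round(W[v,u],3))
W=np.concatenate([S["W"].reshape(-1,3),D["W"].reshape(-1,3)])
C=np.concatenate([S["im"].reshape(-1,3),D["im"].reshape(-1,3)])
for n,Z in(("scene",S),("side",D)):
    W=Z["W"]
    for u,v in ([(386,213),(426,208),(463,207)] if n=="scene" else [(338,285),(322,315),(302,345)]):
        c=W[v,u]; m=(np.hypot(W[...,0]-c[0],W[...,1]-c[1])<.04)
        t=m&(W[...,2]>.075)&(W[...,2]<.09); box(W[t],n+" keytop")
    v=W[221,291] if n=="scene" else W[228,364]
    m=np.hypot(W[...,0]-v[0],W[...,1]-v[1])<.04
    box(W[m&(W[...,2]>.0705)&(W[...,2]<.09)],n+" nuttop"); box(W[m&(W[...,2]>.0535)&(W[...,2]<.063)],n+" washer")
    a=S["W"][246,250]; m=np.hypot(W[...,0]-a[0],W[...,1]-a[1])<.19
    box(W[m&(abs(W[...,2]-.048)<.004)],n+" board")
E
```

```text
scene 386 213 [0.533 0.099 0.059]
scene 426 208 [0.534 0.194 0.054]
scene 463 207 [0.547 0.278 0.054]
scene 291 221 [ 0.522 -0.114  0.07 ]
scene 202 260 [ 0.589 -0.311  0.075]
scene 370 173 [0.402 0.098 0.053]
scene 428 222 [0.546 0.202 0.016]
scene 250 246 [ 0.567 -0.21   0.065]
side 338 280 [0.518 0.113 0.066]
side 322 310 [0.524 0.208 0.063]
side 302 340 [0.535 0.294 0.061]
side 364 228 [ 0.511 -0.102  0.065]
scene keytop 75 [0.5258 0.1043 0.0801] [array([524.1, 105.4]), array([19.9, 23.4]), np.float64(84.3)]
scene keytop 81 [0.529  0.1969 0.0804] [array([527.9, 197.6]), array([19.6, 22.6]), np.float64(85.9)]
scene keytop 79 [0.5421 0.2855 0.0805] [array([541.3, 285. ]), array([20.8, 19.9]), np.float64(85.0)]
scene nuttop 55 [ 0.5165 -0.1141  0.0731] [array([ 516.5, -114.2]), array([19.8, 19.9]), np.float64(15.2)]
scene washer 222 [ 0.5214 -0.1143  0.0572] [array([ 514., -113.]), array([48.7, 50.7]), np.float64(58.6)]
scene board 5641 [ 0.5523 -0.2189  0.0472] [array([ 547.6, -213.3]), array([153.7, 269.9]), np.float64(18.1)]
side keytop 92 [0.5202 0.1087 0.0815] [array([521.7, 106.4]), array([24.8, 20.7]), np.float64(86.5)]
side keytop 113 [0.524  0.2022 0.0813] [array([523.4, 198.4]), array([23.9, 20.5]), np.float64(84.9)]
side keytop 128 [0.5367 0.2899 0.0817] [array([537.3, 286.4]), array([22.9, 20. ]), np.float64(84.5)]
side nuttop 45 [ 0.512  -0.112   0.0734] [array([ 512.4, -112.6]), array([21. , 19.8]), np.float64(71.7)]
side washer 144 [ 0.5086 -0.1056  0.0584] [array([ 511.9, -110.8]), array([48.2, 48.3]), np.float64(4.3)]
side board 2768 [ 0.5382 -0.1897  0.0483] [array([ 544.8, -213. ]), array([150.3, 281.2]), np.float64(17.9)]
```

```bash
cat >> h.py <<'E'
def go(x,y,z,yaw):
    o=env.get_obs(); r=R.from_euler('xyz',o["tool_rot"],degrees=True)
    d=r.inv().apply(np.array([x,y,z])-o["tool_pos"])/.04
    t=(o["tool_rot"][2]-yaw+180)%360-180
    print("t",o["time_s"],"pos",np.round(o["tool_pos"],4),"rot",np.round(o["tool_rot"],2),"units",np.round(d,3),"turn",round(t/10,3),"w",o["grip_width"],"F",np.round(o["force"],1))
E
python3 - <<'E'
from h import *
print(np.round(env.camera_model("wrist")["tool_from_camera"],4),env.camera_model("wrist")["K"])
go(.5137,-.1126,.23,18)
E
```

```text
[[-3.000e-04 -9.608e-01 -2.773e-01  7.630e-02]
 [ 1.000e+00 -2.000e-04 -4.000e-04 -2.000e-04]
 [ 3.000e-04 -2.773e-01  9.608e-01 -1.614e-01]
 [ 0.000e+00  0.000e+00  0.000e+00  1.000e+00]] [[404.05443162   0.         317.49220014]
 [  0.         404.05443162 238.21104224]
 [  0.           0.           1.        ]]
t 0.1 pos [ 0.1986 -0.6184  0.2216] rot [-1.799e+02  1.000e-02  1.781e+01] units [11.367 -9.63  -0.195] turn -0.019 w 0.08716093682267226 F [-0.3 -0.9  0.1]
```

Emit:
{"fn": "drive_tool", "kwargs": {
  "moves": [5.7,-4.8,-0.2,0,87,5.7,-4.8,-0.2,0,87,5.7,-4.8,-0.2,0,87,5.7,-4.8,-0.2,0,87,5.7,-4.8,-0.2,0,87]
}}

```text
time_s: 0.72
tool_pos: [0.3584, -0.3635, 0.2304]
tool_rot: [-180.0, -0.0, 17.9]
force: [0.4, -0.3, 0.1]
grip_width: 0.0872
grasp_force: 0.0
```

Emit:
{"fn": "drive_tool", "kwargs": {
  "moves": [5.67,-4.83,0,0,87,5.67,-4.83,0,0,87,5.67,-4.83,0,0,87,5.67,-4.83,0,0,87,5.67,-4.83,0,0,87]
}}

```text
time_s: 1.35
tool_pos: [0.5147, -0.1101, 0.2304]
tool_rot: [-180.0, -0.0, 17.9]
force: [1.1, -0.7, -0.0]
grip_width: 0.0868
grasp_force: 0.0
```

```bash
cat >> h.py <<'E'
def top(zlo,zhi,c,rad=.04,name=None):
    o,im,d,m=cam("wrist"); W=world(o,m,d)
    k=np.hypot(W[...,0]-c[0],W[...,1]-c[1])<rad
    P=W[k&(d>0)&(W[...,2]>zlo)&(W[...,2]<zhi)]
    if name: cv2.imwrite(f"pics/{name}.png",im[...,::-1]); np.savez(name,im=im,W=W,d=d,pos=o["tool_pos"],rot=o["tool_rot"])
    if len(P)<5: print("few",len(P)); return
    r=cv2.minAreaRect(P[:,:2].astype(np.float32)*1000); print(len(P),"mean",np.round(P.mean(0)*1000,1),"rect",[np.round(x,1) for x in r])
E
python3 - <<'E'
from h import *
go(.5137,-.1126,.23,18)
top(.0715,.08,(.5137,-.1126),.03,"w1"); top(.0535,.0625,(.5137,-.1126),.04)
E
```

```text
t 1.35 pos [ 0.5147 -0.1101  0.2304] rot [-1.7999e+02 -1.0000e-02  1.7930e+01] units [-0.044  0.051  0.01 ] turn -0.007 w 0.08679822473384452 F [ 1.1 -0.7 -0. ]
428 mean [ 512.9 -114.2   73.2] rect [array([ 512.7, -114.1]), array([19.7, 19.2]), np.float64(73.9)]
1862 mean [ 514.  -113.8   57.1] rect [array([ 512.5, -114.5]), array([49.7, 49. ]), np.float64(18.1)]
```

View pics/w1.png

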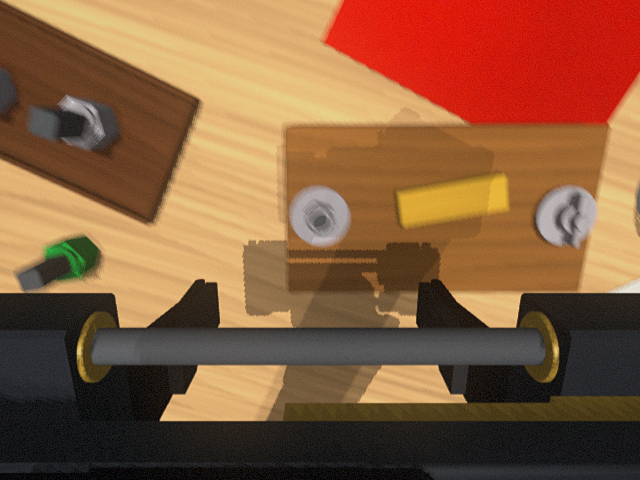

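The close crop shows the hex nut at (320,217), with the press edges square to the tool. The wing nut is at (567,217), the first grey key in the tray at (75,122), and the green decoy at (75,260), outside the tray.

Emit:
{"fn": "drive_tool", "kwargs": {
  "moves": [1.86,-5.08,-0.2,1.15,87,1.86,-5.08,-0.2,2.3,87,1.86,-5.08,-0.2,2.3,87,1.86,-5.08,-0.2,2.3,87,1.86,-5.08,-0.2,2.3,87]
}}

```text
time_s: 2.08
tool_pos: [0.5218, 0.1071, 0.2386]
tool_rot: [-179.9, 0.0, -4.8]
force: [0.7, -0.7, 0.8]
grip_width: 0.087
grasp_force: 0.0
```

Emit:
{"fn": "drive_tool", "kwargs": {
  "moves": [0,0,0,0,87,0,0,0,0,87,0,0,0,0,87]
}}

```text
time_s: 2.45
tool_pos: [0.5228, 0.1017, 0.2384]
tool_rot: [180.0, 0.0, -5.3]
force: [-0.9, -0.8, 0.4]
grip_width: 0.0874
grasp_force: 0.0
```

```bash
python3 - <<'E'
from h import *
go(.523,.106,.046,-5)
top(.078,.088,(.523,.106),.03,"w2")
z=np.load("w2.npz");W=z["W"]
for c in((.523,.106),(.526,.198),(.539,.286)):
    for lo,hi in((.078,.088),(.033,.0385)):
        P=W[(np.hypot(W[...,0]-c[0],W[...,1]-c[1])<.03)&(W[...,2]>lo)&(W[...,2]<hi)]
        if len(P)>5: print(c,lo,len(P),np.round(P.mean(0)*1000,1),cv2.minAreaRect(P[:,:2].astype(np.float32)*1000))
E
```

```text
t 2.45 pos [0.5228 0.1017 0.2384] rot [ 1.7997e+02  1.0000e-02 -5.3300e+00] units [-4.00e-03 -1.10e-01  4.81e+00] turn -0.033 w 0.08735197904380027 F [-0.9 -0.8  0.4]
593 mean [521.9 104.5  81.2] rect [array([521.6, 104.5]), array([19.9, 20.2]), np.float64(88.2)]
(0.523, 0.106) 0.078 593 [521.9 104.5  81.2] ((521.558837890625, 104.50198364257812), (19.873950958251953, 20.198490142822266), 88.15132904052734)
(0.523, 0.106) 0.033 363 [527.9 104.1  35.7] ((523.2998657226562, 104.5389633178711), (41.37792205810547, 34.95059585571289), 81.68309020996094)
(0.526, 0.198) 0.078 601 [524.7 197.3  81.1] ((524.0999755859375, 197.46356201171875), (20.073217391967773, 20.1920108795166), 84.85570526123047)
(0.526, 0.198) 0.033 354 [529.3 191.   35.6] ((526.8741455078125, 194.18276977539062), (40.65268325805664, 31.908281326293945), 39.8353271484375)
(0.539, 0.286) 0.078 623 [537.9 284.4  81.2] ((537.5003051757812, 285.193115234375), (20.808509826660156, 20.25127601623535), 85.95360565185547)
(0.539, 0.286) 0.033 409 [540.6 277.   35.8] ((538.2437744140625, 282.6664733886719), (41.601200103759766, 33.645084381103516), 15.985013961791992)
```

View pics/w2.png

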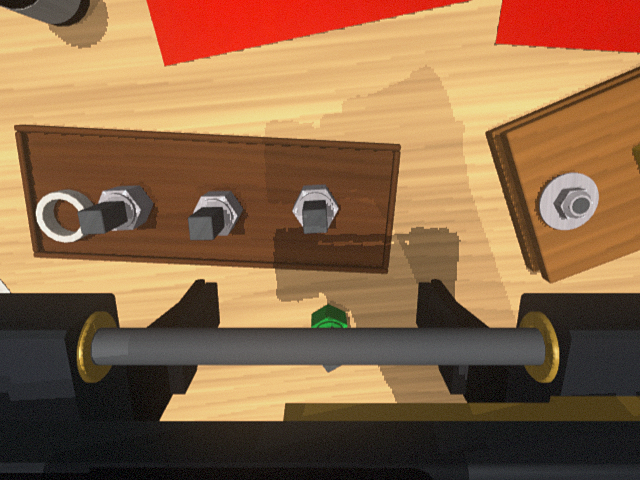

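The wrist picture shows three grey keys in the tray at (316,208), (216,213) and (125,208), and the tape at (65,215). The hex nut is at (572,203) and the green decoy at (328,320), outside the tray. I'm starting with the nearest key, whose hex corners point along tool y, so its flats face x.

Emit:
{"fn": "drive_tool", "kwargs": {
  "moves": [-0.035,-0.067,1.5,-0.1,60,-0.035,-0.067,2.8,-0.1,60,-0.035,-0.067,3.8,-0.1,60,-0.035,-0.067,4.4,-0.1,60,-0.035,-0.067,4.78,-0.1,60]
}}

```text
time_s: 3.12
tool_pos: [0.521, 0.1054, 0.046]
tool_rot: [180.0, 0.1, -4.2]
force: [0.1, -0.6, -0.4]
grip_width: 0.0606
grasp_force: 0.0
```

Emit:
{"fn": "drive_tool", "kwargs": {
  "moves": [0,0,0,0,50,0,0,0,0,0,0,0,0,0,0,0,0,0,0,0,0,0,0,0,0],
  "squeeze": 30
}}

```text
time_s: 3.75
tool_pos: [0.5217, 0.1056, 0.0476]
tool_rot: [180.0, -0.0, -4.2]
force: [-1.6, -0.5, 2.9]
grip_width: 0.0196
grasp_force: 29.9
```

Emit:
{"fn": "drive_tool", "kwargs": {
  "moves": [0,0,0,0,0,0,0,0,0,0]
}}

```text
time_s: 4.0
tool_pos: [0.5217, 0.1057, 0.0477]
tool_rot: [180.0, -0.0, -4.2]
force: [-1.4, -1.6, 4.5]
grip_width: 0.0198
grasp_force: 29.9
```

Emit:
{"fn": "drive_tool", "kwargs": {
  "moves": [0,0,-0.5,0,0,0,0,-1.5,0,0,0,0,-2.6,0,0,0,0,-3.3,0,0,0,0,-3.3,0,0]
}}

```text
time_s: 4.62
tool_pos: [0.5231, 0.1068, 0.1822]
tool_rot: [-180.0, -0.3, -4.2]
force: [-0.6, 0.5, -1.6]
grip_width: 0.0202
grasp_force: 29.9
```

```bash
python3 - <<'E'
from h import *
go(.5127,-.1142,.17,18)
o,im,d,m=cam("wrist"); W=world(o,m,d); r=R.from_euler('xyz',o["tool_rot"],degrees=True)
T=(W-o["tool_pos"])@r.as_matrix(); cv2.imwrite("pics/w3.png",im[...,::-1][200:440,200:440].repeat(2,0).repeat(2,1))
k=(d>0)&(abs(T[...,1])<.03)&(T[...,0]>-.03)&(T[...,0]<.03)&(T[...,2]>.008)&(T[...,2]<.045)
P=T[k]*1000; print(len(P)); print(np.percentile(P[:,1],[0,1,2,50,98,99,100]).round(1))
for lo in range(8,45,4):
    q=P[(P[:,2]>=lo)&(P[:,2]<lo+4)]
    if len(q): print(lo,len(q),q.min(0).round(1),q.max(0).round(1))
E
```

```text
t 4.625 pos [0.5231 0.1068 0.1822] rot [-179.96   -0.31   -4.17] units [0.141 5.53  0.302] turn -2.217 w 0.020214076690503215 F [-0.6  0.5 -1.6]
2463
[-21.2 -19.  -17.6  -0.   18.   19.4  21.3]
8 837 [  5.2 -16.6   8. ] [18.4 16.  12. ]
12 581 [  5.3 -17.9  12. ] [18.5 17.3 16. ]
16 167 [  4.1 -18.7  16. ] [18.6 18.7 20. ]
20 177 [  2.6 -19.6  20. ] [18.4 19.6 24. ]
24 163 [  0.8 -20.1  24. ] [18.3 20.5 28. ]
28 153 [ -0.1 -21.   28. ] [18.4 21.1 32. ]
32 163 [ -0.3 -21.2  32. ] [18.3 21.2 36. ]
36 142 [ -0.4 -21.   36. ] [18.2 21.2 40. ]
40 80 [ -0.5 -20.9  40.1] [18.1 21.3 43.4]
```

View pics/w3.png

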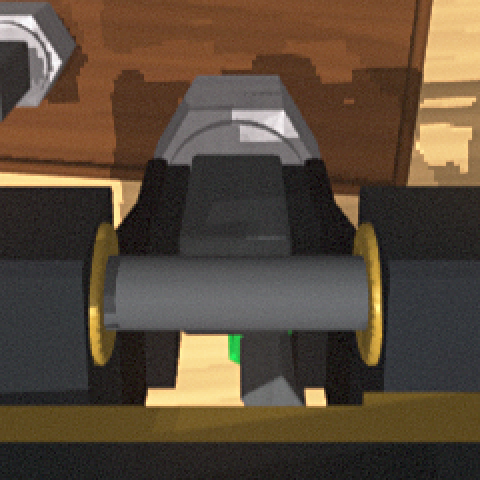

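The crop shows the first key square between the pads, hex body symmetric at about (240,130) with a flat facing forward (+tool x).

Emit:
{"fn": "drive_tool", "kwargs": {
  "moves": [0.14,5.53,0,-1.0,0,0.14,5.53,0,-2.0,0,0.14,5.53,0,-2.22,0,0.14,5.53,0,-2.22,0,0.14,5.53,0,-2.22,0]
}}

```text
time_s: 5.3
tool_pos: [0.5087, -0.1205, 0.177]
tool_rot: [-180.0, 0.2, 17.5]
force: [-0.8, 0.5, -2.2]
grip_width: 0.0195
grasp_force: 29.9
```

Emit:
{"fn": "drive_tool", "kwargs": {
  "moves": [0,0,0,0,0,0,0,0,0,0,0,0,0,0,0]
}}

```text
time_s: 5.68
tool_pos: [0.511, -0.1136, 0.1792]
tool_rot: [-180.0, 0.0, 18.2]
force: [-0.1, -0.0, -2.5]
grip_width: 0.0198
grasp_force: 29.9
```

```bash
python3 - <<'E'
from h import *
z=np.load("w2.npz");W=z["W"]
for lo,hi in((.0715,.08),(.0535,.0625)):
    P=W[(np.hypot(W[...,0]-.513,W[...,1]+.114)<.035)&(W[...,2]>lo)&(W[...,2]<hi)]
    print(P.mean(0),cv2.minAreaRect(P[:,:2].astype(np.float32)*1000))
top(.0715,.08,(.5127,-.1142),.03,"w4"); top(.0535,.0625,(.5127,-.1142),.035)
go(.5127,-.1142,.125,18)
E
```

```text
[ 0.51277773 -0.11337005  0.07312246] ((512.73583984375, -113.45039367675781), (19.231033325195312, 19.735824584960938), 18.72010040283203)
[ 0.51416431 -0.11105986  0.05714121] ((512.6866455078125, -114.17565155029297), (50.76577377319336, 49.14806365966797), 84.21075439453125)
380 mean [ 515.8 -113.2   73.1] rect [array([ 516.4, -112.9]), array([11.3, 20. ]), np.float64(19.4)]
1880 mean [ 520.6 -112.    57.1] rect [array([ 517.7, -112.9]), array([39.1, 49.7]), np.float64(15.9)]
t 5.775 pos [ 0.511  -0.1142  0.1793] rot [179.99   0.    18.1 ] units [0.04  0.013 1.359] turn 0.01 w 0.019692394690776806 F [ 0.1 -0.1 -1.4]
```

Emit:
{"fn": "drive_tool", "kwargs": {
  "moves": [0.046,0,0.6,0,0,0.046,0,1.1,0,0,0.046,0,1.4,0,0,0.046,0,1.5,0,0,0.046,0,1.5,0,0]
}}

```text
time_s: 6.4
tool_pos: [0.5129, -0.1144, 0.1197]
tool_rot: [180.0, -0.0, 18.0]
force: [-0.1, 0.9, -2.1]
grip_width: 0.0196
grasp_force: 29.9
```

Emit:
{"fn": "drive_tool", "kwargs": {
  "moves": [0,0,0,0,0,0,0,0.03,0,0,0,0,0.06,0,0,0,0,0.09,0,0,0,0,0.09,0,0]
}}

```text
time_s: 7.02
tool_pos: [0.5125, -0.1145, 0.1156]
tool_rot: [-180.0, 0.0, 18.0]
force: [0.1, 0.7, -1.9]
grip_width: 0.0199
grasp_force: 29.9
```

Emit:
{"fn": "drive_tool", "kwargs": {
  "moves": [0,0,0.03,0,0,0,0,0.05,0,0,0,0,0.075,0,0,0,0,0.075,0,0,0,0,0.075,0,0]
}}

```text
time_s: 7.65
tool_pos: [0.5129, -0.1145, 0.1132]
tool_rot: [180.0, -0.0, 18.0]
force: [-1.9, 0.7, 4.8]
grip_width: 0.0197
grasp_force: 29.9
```

7 N at the nut-top height: this key stops on top, so it doesn't fit. I'm returning it.

Emit:
{"fn": "drive_tool", "kwargs": {
  "moves": [0,0,-0.7,0,0,0,0,-1.65,0,0,0.4,-1.0,-1.75,0,0,0.9,-2.3,-1.75,0,0,1.0,-2.6,-1.75,0,0]
}}

```text
time_s: 8.28
tool_pos: [0.5183, 0.0018, 0.1823]
tool_rot: [-179.9, -0.0, 18.4]
force: [1.5, -0.5, -2.2]
grip_width: 0.0196
grasp_force: 29.9
```

Emit:
{"fn": "drive_tool", "kwargs": {
  "moves": [0.5,-1.3,0,1.0,0,0.91,-2.568,0,2.0,0,0.91,-2.568,0,2.22,0,0.91,-2.568,0,2.22,0,0.91,-2.568,0,2.22,0]
}}

```text
time_s: 8.9
tool_pos: [0.5215, 0.1041, 0.1821]
tool_rot: [180.0, 0.0, -4.2]
force: [-0.4, 0.4, -2.0]
grip_width: 0.02
grasp_force: 29.9
```

Emit:
{"fn": "drive_tool", "kwargs": {
  "moves": [0,0,0,0,0,0,0,0,0,0]
}}

```text
time_s: 9.15
tool_pos: [0.5216, 0.1049, 0.1827]
tool_rot: [180.0, -0.0, -4.3]
force: [0.0, -1.4, -1.2]
grip_width: 0.0194
grasp_force: 29.9
```

```bash
python3 - <<'E'
from h import *
go(.5217,.1057,.0480,-4.2)
E
```

```text
t 9.15 pos [0.5216 0.1049 0.1827] rot [179.99  -0.    -4.25] units [ 2.000e-03 -2.100e-02  3.367e+00] turn -0.005 w 0.019365535270079205 F [ 0.  -1.4 -1.2]
```

Emit:
{"fn": "drive_tool", "kwargs": {
  "moves": [0,-0.02,1.2,0,0,0,-0.02,2.3,0,0,0,-0.02,3.0,0,0,0,-0.02,3.25,0,0,0,-0.02,3.33,0,0]
}}

```text
time_s: 9.78
tool_pos: [0.5218, 0.1065, 0.0497]
tool_rot: [-180.0, -0.0, -4.2]
force: [-0.4, -0.1, -1.6]
grip_width: 0.0195
grasp_force: 29.9
```

Emit:
{"fn": "drive_tool", "kwargs": {
  "moves": [0,0,0,0,0,0,0,0.02,0,0,0,0,0.04,0,0,0,0,0.04,0,0]
}}

```text
time_s: 10.28
tool_pos: [0.5216, 0.1065, 0.0481]
tool_rot: [180.0, -0.0, -4.2]
force: [-1.2, 0.4, -2.5]
grip_width: 0.0198
grasp_force: 29.9
```

Emit:
{"fn": "drive_tool", "kwargs": {
  "moves": [0,0,0.012,0,0,0,0,0.012,0,30,0,0,0.012,0,50,0,0,0.012,0,50,0,0,0.012,0,50]
}}

```text
time_s: 10.9
tool_pos: [0.5215, 0.1066, 0.0475]
tool_rot: [180.0, -0.0, -4.2]
force: [0.5, 0.2, -0.3]
grip_width: 0.0474
grasp_force: 0.0
```

Emit:
{"fn": "drive_tool", "kwargs": {
  "moves": [0,0,-0.7,0,50,0,0,-2.0,0,50,-0.1,-1.3,-2.2,0,50,-0.1,-2.27,-2.2,0,50,-0.1,-2.27,-2.2,0,50]
}}

```text
time_s: 11.52
tool_pos: [0.5233, 0.2017, 0.136]
tool_rot: [-179.9, -0.0, -3.8]
force: [-0.4, -0.1, 0.1]
grip_width: 0.05
grasp_force: 0.0
```

Emit:
{"fn": "drive_tool", "kwargs": {
  "moves": [0,0,0,0,50,0,0,0,0,50]
}}

```text
time_s: 11.78
tool_pos: [0.5243, 0.1957, 0.1351]
tool_rot: [179.9, 0.0, -4.3]
force: [0.1, -0.4, -0.6]
grip_width: 0.0502
grasp_force: 0.0
```

```bash
python3 - <<'E'
from h import *
go(.5242,.1974,.0477,-5)
o,im,d,m=cam("wrist");W=world(o,m,d); cv2.imwrite("pics/w5.png",im[...,::-1])
for c in((.5217,.1065),(.538,.285)):
    P=W[(d>0)&(np.hypot(W[...,0]-c[0],W[...,1]-c[1])<.03)&(W[...,2]>.078)&(W[...,2]<.088)]
    print(c,len(P),np.round(P.mean(0),4) if len(P) else 0)
E
```

```text
t 11.775 pos [0.5243 0.1957 0.1351] rot [ 1.7994e+02  2.0000e-02 -4.3200e+00] units [-0.006 -0.045  2.185] turn 0.068 w 0.05016508472749878 F [ 0.1 -0.4 -0.6]
(0.5217, 0.1065) 1257 [0.5217 0.1072 0.081 ]
(0.538, 0.285) 1266 [0.5382 0.2845 0.0811]
```

View pics/w5.png

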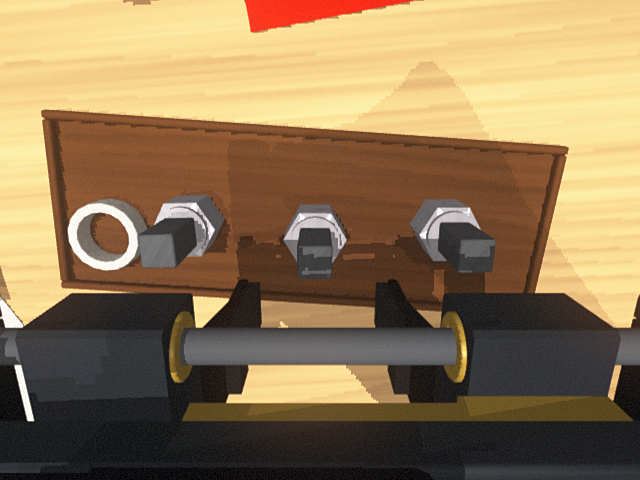

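The first key stands upright again at (450,225). The second key is centred between the fingers at (315,240), and the third is at (185,220).

Emit:
{"fn": "drive_tool", "kwargs": {
  "moves": [0,-0.045,1.0,0.06,50,0,-0.045,1.8,0.06,50,0,-0.045,2.18,0.06,50,0,-0.045,2.18,0.06,50,0,-0.045,2.18,0.06,50]
}}

```text
time_s: 12.45
tool_pos: [0.5253, 0.1995, 0.0495]
tool_rot: [-180.0, -0.1, -4.8]
force: [0.3, 0.9, 0.3]
grip_width: 0.0501
grasp_force: 0.0
```

Emit:
{"fn": "drive_tool", "kwargs": {
  "moves": [0,0,0,0,0,0,0,0,0,0,0,0,0,0,0,0,0,0,0,0,0,0,0,0,0],
  "squeeze": 30
}}

```text
time_s: 13.08
tool_pos: [0.5243, 0.1988, 0.0482]
tool_rot: [180.0, 0.0, -4.8]
force: [-0.6, -0.9, 1.0]
grip_width: 0.0198
grasp_force: 29.9
```

Emit:
{"fn": "drive_tool", "kwargs": {
  "moves": [0,0,-0.5,0,0,0,0,-1.5,0,0,0,0,-2.6,0,0,0,0,-3.3,0,0,0,0,-3.3,0,0]
}}

```text
time_s: 13.7
tool_pos: [0.5257, 0.2003, 0.1833]
tool_rot: [-179.9, -0.3, -4.8]
force: [0.5, -0.3, -2.0]
grip_width: 0.0197
grasp_force: 29.9
```

```bash
cat >> h.py <<'E'
def hand():
    o,im,d,m=cam("wrist"); W=world(o,m,d); r=R.from_euler('xyz',o["tool_rot"],degrees=True)
    T=(W-o["tool_pos"])@r.as_matrix()
    P=T[(d>0)&(abs(T[...,1])<.03)&(abs(T[...,0])<.03)&(T[...,2]>.008)&(T[...,2]<.05)]*1000
    q=P[P[:,2]>28]; print("hand",len(P),"x front",q[:,0].max().round(1),"y",q[:,1].min().round(1),q[:,1].max().round(1),"zmax",P[:,2].max().round(1))
E
python3 - <<'E'
from h import *
go(.5127,-.1140,.18,18)
hand()
E
```

```text
t 13.7 pos [0.5257 0.2003 0.1833] rot [-179.9    -0.31   -4.77] units [0.33  7.857 0.071] turn -2.277 w 0.019725655052570262 F [ 0.5 -0.3 -2. ]
hand 2663 x front 18.8 y -21.4 21.4 zmax 43.0
```

Emit:
{"fn": "drive_tool", "kwargs": {
  "moves": [0.05,1.5,0,0,0,0.1,3.0,0,0,0,0.17,4.5,0,0,0,0.17,5.0,0,0,0]
}}

```text
time_s: 14.25
tool_pos: [0.5125, -0.0061, 0.1781]
tool_rot: [179.9, 0.2, -5.2]
force: [0.2, 1.1, -3.4]
grip_width: 0.0203
grasp_force: 30.0
```

Emit:
{"fn": "drive_tool", "kwargs": {
  "moves": [0.1,1.4,0,-1.0,0,0.16,2.86,0,-2.0,0,0.16,2.86,0,-2.28,0,0.16,2.86,0,-2.28,0,0.16,2.86,0,-2.28,0]
}}

```text
time_s: 14.88
tool_pos: [0.5107, -0.1138, 0.1793]
tool_rot: [-179.9, 0.1, 18.1]
force: [-0.2, 0.1, -2.2]
grip_width: 0.0199
grasp_force: 30.0
```

Emit:
{"fn": "drive_tool", "kwargs": {
  "moves": [0,0,0,0,0,0,0,0,0,0,0,0,0,0,0]
}}

```text
time_s: 15.25
tool_pos: [0.5112, -0.1149, 0.1803]
tool_rot: [180.0, -0.0, 18.0]
force: [-0.4, -0.2, -2.1]
grip_width: 0.0201
grasp_force: 30.0
```

```bash
python3 - <<'E'
from h import *
go(.5127,-.1140,.1197,18)
E
```

```text
t 15.25 pos [ 0.5112 -0.1149  0.1803] rot [179.98  -0.    18.04] units [ 0.042 -0.012  1.516] turn 0.004 w 0.020094410623252262 F [-0.4 -0.2 -2.1]
```

Emit:
{"fn": "drive_tool", "kwargs": {
  "moves": [0.04,-0.012,0.6,0,0,0.04,-0.012,1.1,0,0,0.04,-0.012,1.4,0,0,0.04,-0.012,1.52,0,0,0.04,-0.012,1.52,0,0]
}}

```text
time_s: 15.88
tool_pos: [0.5127, -0.1143, 0.1197]
tool_rot: [180.0, -0.0, 18.0]
force: [-0.1, 0.3, -1.1]
grip_width: 0.0199
grasp_force: 30.0
```

Emit:
{"fn": "drive_tool", "kwargs": {
  "moves": [0,0,0.03,0,0,0,0,0.06,0,0,0,0,0.09,0,0,0,0,0.11,0,0,0,0,0.11,0,0]
}}

```text
time_s: 16.5
tool_pos: [0.5127, -0.1143, 0.1154]
tool_rot: [180.0, -0.0, 18.0]
force: [-0.5, 0.8, -0.5]
grip_width: 0.0198
grasp_force: 30.0
```

Emit:
{"fn": "drive_tool", "kwargs": {
  "moves": [0,0,0.02,0,0,0,0,0.04,0,0,0,0,0.06,0,0,0,0,0.06,0,0,0,0,0.06,0,0]
}}

```text
time_s: 17.12
tool_pos: [0.5128, -0.1143, 0.1136]
tool_rot: [180.0, -0.0, 18.0]
force: [-2.6, -0.1, 6.4]
grip_width: 0.0198
grasp_force: 30.0
```

Again it stops on top, so it doesn't fit. I'm returning the second key.

Emit:
{"fn": "drive_tool", "kwargs": {
  "moves": [0,0,-0.7,0,0,0,0,-1.65,0,0,0.5,-1.3,-1.7,0,0,1.0,-2.7,-1.7,0,0,1.3,-3.55,-1.7,0,0]
}}

```text
time_s: 17.75
tool_pos: [0.5175, 0.0404, 0.1803]
tool_rot: [-180.0, -0.0, 18.2]
force: [0.2, -0.9, -1.7]
grip_width: 0.0201
grasp_force: 30.0
```

Emit:
{"fn": "drive_tool", "kwargs": {
  "moves": [0.5,-1.3,0,1.0,0,1.0,-2.7,0,2.0,0,1.39,-3.8,0,2.28,0,1.39,-3.8,0,2.28,0,1.39,-3.8,0,2.28,0]
}}

```text
time_s: 18.38
tool_pos: [0.5237, 0.1981, 0.1798]
tool_rot: [179.9, 0.1, -4.7]
force: [-0.1, -0.3, -2.6]
grip_width: 0.0195
grasp_force: 30.0
```

Emit:
{"fn": "drive_tool", "kwargs": {
  "moves": [0,0,0,0,0,0,0,0,0,0,0,0,0,0,0]
}}

```text
time_s: 18.75
tool_pos: [0.5242, 0.1977, 0.1807]
tool_rot: [180.0, -0.0, -4.9]
force: [-0.6, 0.1, -3.9]
grip_width: 0.0198
grasp_force: 30.0
```

```bash
python3 - <<'E'
from h import *
go(.5243,.1988,.0485,-4.8)
E
```

```text
t 18.75 pos [0.5242 0.1977 0.1807] rot [ 1.7998e+02 -1.0000e-02 -4.8800e+00] units [-1.000e-03 -3.000e-02  3.304e+00] turn -0.008 w 0.01984294354581125 F [-0.6  0.1 -3.9]
```

Emit:
{"fn": "drive_tool", "kwargs": {
  "moves": [0,-0.03,1.2,0,0,0,-0.03,2.3,0,0,0,-0.03,3.0,0,0,0,-0.03,3.24,0,0,0,-0.03,3.29,0,0]
}}

```text
time_s: 19.38
tool_pos: [0.5244, 0.1997, 0.0493]
tool_rot: [-180.0, -0.0, -4.8]
force: [-0.1, -0.0, -2.8]
grip_width: 0.0202
grasp_force: 30.0
```

Emit:
{"fn": "drive_tool", "kwargs": {
  "moves": [0,0,0,0,0,0,0,0.01,0,0,0,0,0.02,0,0,0,0,0.02,0,0]
}}

```text
time_s: 19.88
tool_pos: [0.5242, 0.1998, 0.0485]
tool_rot: [180.0, -0.0, -4.8]
force: [-0.7, 0.3, -1.8]
grip_width: 0.0199
grasp_force: 30.0
```

Emit:
{"fn": "drive_tool", "kwargs": {
  "moves": [0,0,0.012,0,0,0,0,0.012,0,30,0,0,0.012,0,50,0,0,0.012,0,50,0,0,0.012,0,50]
}}

```text
time_s: 20.5
tool_pos: [0.5241, 0.1998, 0.0478]
tool_rot: [180.0, -0.0, -4.8]
force: [0.0, 0.5, -0.1]
grip_width: 0.0476
grasp_force: 0.0
```

Emit:
{"fn": "drive_tool", "kwargs": {
  "moves": [0,0,-0.7,0,50,0,0,-2.0,0,50,0.16,-1.2,-2.2,0,50,0.16,-2.14,-2.2,0,50,0.16,-2.14,-2.2,0,50]
}}

```text
time_s: 21.12
tool_pos: [0.5363, 0.2887, 0.1361]
tool_rot: [-179.8, 0.0, -4.5]
force: [-0.8, 0.3, 0.0]
grip_width: 0.0502
grasp_force: 0.0
```

Emit:
{"fn": "drive_tool", "kwargs": {
  "moves": [0,0,0,0,50,0,0,0,0,50,0,0,0,0,50]
}}

```text
time_s: 21.5
tool_pos: [0.5379, 0.2832, 0.1357]
tool_rot: [180.0, -0.0, -4.9]
force: [-0.7, 1.1, -0.9]
grip_width: 0.05
grasp_force: 0.0
```

```bash
python3 - <<'E'
from h import *
go(.538,.2845,.0482,-4.5)
top(.078,.088,(.538,.2845),.03,"w6"); top(.078,.088,(.5242,.1998),.03)
E
```

```text
t 21.5 pos [0.5379 0.2832 0.1357] rot [ 1.7995e+02 -1.0000e-02 -4.8900e+00] units [-1.000e-03 -3.300e-02  2.187e+00] turn -0.039 w 0.05002583054061207 F [-0.7  1.1 -0.9]
1182 mean [538.3 285.4  81.2] rect [array([537.8, 285.4]), array([19.9, 20.3]), np.float64(87.2)]
1210 mean [524.9 200.5  81. ] rect [array([524.3, 200.1]), array([20.1, 20.5]), np.float64(85.6)]
```

View pics/w6.png

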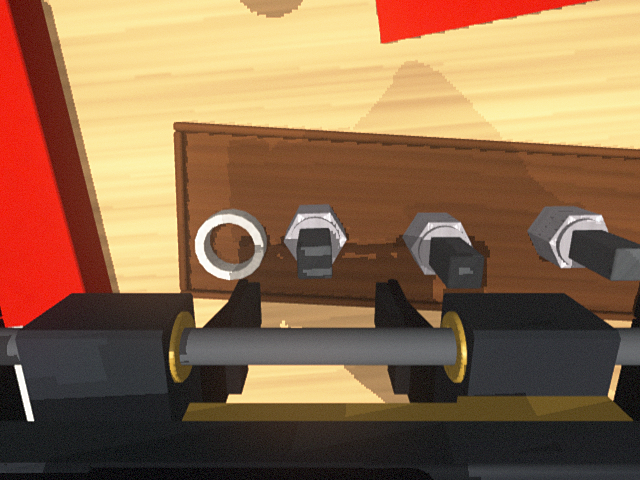

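Both returned keys stand upright, at (440,245) and (570,240). The third is centred at (315,240), with the tape clear at (230,245).

Emit:
{"fn": "drive_tool", "kwargs": {
  "moves": [0,-0.05,1.0,-0.06,50,0,-0.05,1.8,-0.06,50,0,-0.05,2.18,-0.06,50,0,-0.05,2.18,-0.06,50,0,-0.05,2.18,-0.06,50]
}}

```text
time_s: 22.22
tool_pos: [0.5386, 0.2871, 0.0499]
tool_rot: [-179.9, -0.1, -4.2]
force: [-0.3, -0.1, 0.6]
grip_width: 0.05
grasp_force: 0.0
```

Emit:
{"fn": "drive_tool", "kwargs": {
  "moves": [0,0,0,0,0,0,0,0,0,0,0,0,0,0,0,0,0,0,0,0,0,0,0,0,0],
  "squeeze": 30
}}

```text
time_s: 22.85
tool_pos: [0.5378, 0.2863, 0.0486]
tool_rot: [180.0, 0.0, -4.2]
force: [-0.6, -0.6, 1.0]
grip_width: 0.0196
grasp_force: 29.9
```

Emit:
{"fn": "drive_tool", "kwargs": {
  "moves": [0,0,-0.5,0,0,0,0,-1.5,0,0,0,0,-2.6,0,0,0,0,-3.3,0,0,0,0,-3.3,0,0]
}}

```text
time_s: 23.48
tool_pos: [0.539, 0.2879, 0.1839]
tool_rot: [-179.8, -0.3, -4.2]
force: [0.1, -0.8, -2.2]
grip_width: 0.0194
grasp_force: 29.9
```

```bash
python3 - <<'E'
from h import *
go(.5127,-.1140,.18,18)
hand()
E
```

```text
t 23.475 pos [0.539  0.2879 0.1839] rot [-179.84   -0.29   -4.18] units [ 0.075 10.069  0.07 ] turn -2.218 w 0.019425711997110184 F [ 0.1 -0.8 -2.2]
hand 2694 x front 18.5 y -21.1 21.6 zmax 44.2
```

Emit:
{"fn": "drive_tool", "kwargs": {
  "moves": [0,1.5,0,0,0,0,3.0,0,0,0,0.04,4.5,0,0,0,0.04,5.9,0,0,0,0.04,6.5,0,0,0]
}}

```text
time_s: 24.15
tool_pos: [0.5187, 0.0222, 0.1785]
tool_rot: [179.9, 0.2, -4.5]
force: [-0.9, 1.5, -2.4]
grip_width: 0.0198
grasp_force: 29.9
```

Emit:
{"fn": "drive_tool", "kwargs": {
  "moves": [0.04,1.4,0,-1.0,0,0.04,2.8,0,-2.0,0,0.04,3.57,0,-2.22,0,0.04,3.57,0,-2.22,0,0.04,3.57,0,-2.22,0]
}}

```text
time_s: 24.78
tool_pos: [0.5107, -0.1143, 0.1793]
tool_rot: [-179.9, 0.1, 18.0]
force: [0.7, 0.2, -1.4]
grip_width: 0.0199
grasp_force: 29.9
```

Emit:
{"fn": "drive_tool", "kwargs": {
  "moves": [0,0,0,0,0,0,0,0,0,0,0,0,0,0,0]
}}

```text
time_s: 25.15
tool_pos: [0.5116, -0.1148, 0.1806]
tool_rot: [180.0, -0.0, 18.1]
force: [0.4, -0.3, -1.4]
grip_width: 0.0195
grasp_force: 29.9
```

```bash
python3 - <<'E'
from h import *
go(.5127,-.1140,.1197,18)
E
```

```text
t 25.15 pos [ 0.5116 -0.1148  0.1806] rot [179.99  -0.    18.07] units [ 0.032 -0.011  1.523] turn 0.007 w 0.019475927758904128 F [ 0.4 -0.3 -1.4]
```

Emit:
{"fn": "drive_tool", "kwargs": {
  "moves": [0.03,-0.012,0.6,0,0,0.03,-0.012,1.1,0,0,0.03,-0.012,1.4,0,0,0.03,-0.012,1.52,0,0,0.03,-0.012,1.52,0,0]
}}

```text
time_s: 25.78
tool_pos: [0.5127, -0.1146, 0.12]
tool_rot: [180.0, -0.0, 18.0]
force: [0.5, -1.6, -1.6]
grip_width: 0.0196
grasp_force: 29.9
```

Emit:
{"fn": "drive_tool", "kwargs": {
  "moves": [0,0,0.03,0,0,0,0,0.06,0,0,0,0,0.09,0,0,0,0,0.12,0,0,0,0,0.14,0,0]
}}

```text
time_s: 26.4
tool_pos: [0.5124, -0.1146, 0.1141]
tool_rot: [-180.0, 0.0, 18.0]
force: [-0.0, 0.3, -2.5]
grip_width: 0.0194
grasp_force: 29.9
```

Emit:
{"fn": "drive_tool", "kwargs": {
  "moves": [0,0,0.02,0,0,0,0,0.04,0,0,0,0,0.06,0,0,0,0,0.06,0,0]
}}

```text
time_s: 26.9
tool_pos: [0.5124, -0.1146, 0.1117]
tool_rot: [-180.0, 0.0, 18.0]
force: [-0.3, 1.2, -2.0]
grip_width: 0.02
grasp_force: 29.9
```

No contact below the nut's top: this key fits. I'll keep going gently.

Emit:
{"fn": "drive_tool", "kwargs": {
  "moves": [0,0,0.03,0,0,0,0,0.06,0,0,0,0,0.09,0,0,0,0,0.09,0,0]
}}

```text
time_s: 27.4
tool_pos: [0.5127, -0.1145, 0.1082]
tool_rot: [180.0, -0.0, 18.0]
force: [0.7, 0.6, -2.6]
grip_width: 0.0197
grasp_force: 29.9
```

Emit:
{"fn": "drive_tool", "kwargs": {
  "moves": [0,0,0.03,0,0,0,0,0.06,0,0,0,0,0.09,0,0,0,0,0.09,0,0]
}}

```text
time_s: 27.9
tool_pos: [0.5126, -0.1145, 0.1045]
tool_rot: [-180.0, -0.0, 18.0]
force: [0.8, 1.5, -1.4]
grip_width: 0.0196
grasp_force: 29.9
```

Emit:
{"fn": "drive_tool", "kwargs": {
  "moves": [0,0,0.03,0,0,0,0,0.06,0,0,0,0,0.08,0,0,0,0,0.08,0,0]
}}

```text
time_s: 28.4
tool_pos: [0.5126, -0.1145, 0.1014]
tool_rot: [180.0, -0.0, 18.0]
force: [1.7, 1.2, -1.2]
grip_width: 0.0198
grasp_force: 29.9
```

Emit:
{"fn": "drive_tool", "kwargs": {
  "moves": [0,0,0.02,0,0,0,0,0.04,0,0,0,0,0.04,0,0,0,0,0.04,0,0]
}}

```text
time_s: 28.9
tool_pos: [0.5126, -0.1145, 0.0999]
tool_rot: [180.0, -0.0, 18.0]
force: [1.7, 0.8, -0.3]
grip_width: 0.0197
grasp_force: 29.9
```

Emit:
{"fn": "drive_tool", "kwargs": {
  "moves": [0,0,0.02,0,0,0,0,0.04,0,0,0,0,0.04,0,0,0,0,0.04,0,0]
}}

```text
time_s: 29.4
tool_pos: [0.5127, -0.1146, 0.0985]
tool_rot: [180.0, -0.0, 18.0]
force: [0.5, 1.2, 5.0]
grip_width: 0.0192
grasp_force: 29.9
```

Emit:
{"fn": "drive_tool", "kwargs": {
  "moves": [0,0,0.02,0,0,0,0,0.02,0,0,0,0,0.02,0,0,0,0,0.02,0,0]
}}

```text
time_s: 29.9
tool_pos: [0.5127, -0.1146, 0.098]
tool_rot: [180.0, -0.0, 18.0]
force: [-0.4, 1.4, 7.9]
grip_width: 0.0197
grasp_force: 29.9
```

```bash
python3 - <<'E'
from h import *
go(.5127,-.1140,.1,18); hand()
o,im,d,m=cam("side"); im=im[...,::-1][170:420,230:480]; cv2.imwrite("pics/end.png",cv2.resize(im,None,fx=2.2,fy=2.2))
E
```

```text
t 29.9 pos [ 0.5127 -0.1146  0.098 ] rot [ 1.7997e+02 -1.0000e-02  1.8010e+01] units [ 0.004 -0.015 -0.05 ] turn 0.001 w 0.019742701485441588 F [-0.4  1.4  7.9]
hand 4663 x front 30.0 y -29.4 30.0 zmax 50.0
```

View pics/end.png

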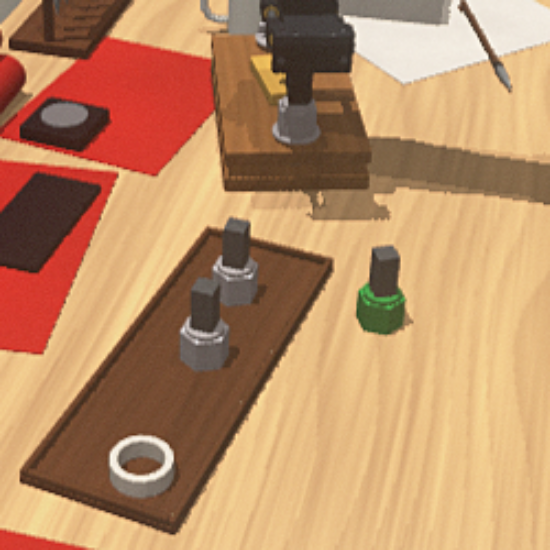

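The final picture shows the key standing on the washer at (297,125), held by the gripper. The two rejected keys stand upright in the tray at (237,265) and (205,330). The tape and the green key haven't moved.

```bash
python3 -c "from cell import env; print(env.sign_off())"
```

```text
the job is handed in; nothing more can be done
None
```

The third key tried fits: it is held upright, fully home on the nut with about 10 N of push (highest reading of the job). The two that don't fit stand upright in the tray, and the job was handed in at about 30 s; no verdict was returned.

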